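Shut the marked torch-gas valve under its sliding cover

TASK

On the jeweller's gas box, push the cover by its rib to the robot's left, all the way to its stop, to reveal the two valve handles. Then push the handle marked by its round disc end fully shut: a quarter turn, clockwise from above, until it stops across its pipe. Only push, never pinch the rib or the handle; leave the plain straight handle as it is and do not disturb the things standing about.

Things in the scene. Friction and masses are not known exactly. Their poses are not given: they have to be found in the camera images.
- box: Fixed grey gas manifold box, 140 mm deep (its x), 490 mm wide (its y). Origin: centre of its underside, on the bench; its x points away from the robot, y left, z up; turned by up to 0.2 rad. Its right half is an open-topped valve bay, its left half a closed deck 60 mm high on which the cover runs. Behind it (x +70 to +132 mm) is a ledge 45 mm high. Two gauges stick 14 mm out of its front.
- bay (a point): Centre of the valve bay's floor, 6 mm above the bench. Inside, the bay is 120 mm (box x) by 230 mm (box y); its walls are 10 mm thick and 60 mm high, with thin steel guide strips on the two long sides up to 69 mm above the bench.
- cover (a joint): Flat aluminium sliding cover, 128 (box x) by 240 (box y) by 6 mm, top face 66 mm above the bench, captive in its guides. 0: bay fully covered; grows to 0.235 m at its left stop as the cover goes along the box's +y, and the bay is then fully open. Starts at 0 to 0.03. About 2.5 N of friction, no spring: it stays where it is left.
- cover_rib (a point): Middle of the push rib that stands across the middle of the cover and moves with it: 70 mm long (box x), 16 mm thick (box y), from 66 to 92 mm above the bench; the point is 79 mm above the bench. Its right (box -y) face is the one to push; pressing its left and right faces at once is pinching it.
- marked_handle (a joint): The marked valve's steel handle with a round disc end, under the cover at first. 0: open, pointing from its pivot to the box's -x (towards the robot, along its brass pipe); 1.571 rad, at its stop: shut, pointing to the box's +y (left, across the pipe). Clockwise from above. Starts at 0 to 0.25. Friction: 3 N at the disc; no spring, stays where left.
- marked_end (a point): Centre of the round disc end: 26 mm across, from 34 to 54 mm above the bench, 42 mm from the pivot axis; the point is 44 mm above the bench. Brass pipes and fittings below it reach 31 mm above the bench. Push it on the side that faces the box's -y (right) while the handle is open; pressing that side and the opposite one at once is pinching it.
- marked_pivot (a point): Pivot axis of the marked handle, 44 mm above the bench, at box x +30 mm and box y either -162 or -70 mm (the plain valve has the other place). The hub is 22 mm across.
- plain_handle (a joint): Handle of the other valve: a straight square-ended steel bar 12 mm wide, 55 mm long from its pivot axis, from 36 to 50 mm above the bench. Same joint sense as marked_handle; starts at 0 to 0.25 and is to stay so.
- plain_end (a point): Point on the plain bar handle, 42 mm from its pivot axis, 44 mm above the bench.
- tin: Bystander: closed round steel tin, 40 mm across, 24 mm high, on the ledge behind the box. Origin: centre of its underside.
- bushing: Bystander: stepped brass bushing, 28 mm across, 26 mm high, on the ledge behind the box. Origin: centre of its underside.
- mandrel: Bystander: steel ring mandrel, an upright cone 170 mm tall on a 44 mm foot, well left of the box. Origin: centre of its underside.
- bench_block: Bystander: steel bench block 65 x 65 x 20 mm, well left of the box. Origin: centre of its underside.
- flux_jar: Bystander: amber jar with a black cap, 56 mm across, 70 mm tall, well right of the box. Origin: centre of its underside.
- ring_dish: Bystander: white ceramic bowl, 80 mm across, 28 mm tall, well right of the box. Origin: centre of its underside.
- graver: Bystander: graver lying along the left part of the ledge behind the box, 150 mm long, dark wooden handle at most 35 mm high. Origin: about its middle, at the ledge's top.

How it is judged:
On the way, in this order (a step that is already met when the one before it is completed fails the run):
1. the cover is slid left to its stop while the marked handle is still open (value of joint cover above 0.22 m and value of joint marked_handle below 0.5 rad), for 0.1 s.
2. the marked handle is pushed shut (value of joint marked_handle above 1.45 rad), for 0.2 s.
At the end, for the whole second after the job is handed in: The cover is within 15 mm of its left stop, the marked handle is within 0.12 rad (7 deg) of its shut stop and at rest, the plain handle's end is within 10 mm of where it was, and every bystander is within 20 mm of where it was (value of joint cover above 0.22 m and value of joint marked_handle above 1.45 rad and velocity of joint marked_handle below 0.1 rad/s and distance of plain_end from where it was at the start of the episode below 0.01 m and distance of each of tin, bushing, mandrel, bench_block, flux_jar, ring_dish, graver from where it was at the start of the episode below 0.02 m); the robot touches nothing.
It fails at once if the cover's rib is pinched (both cheeks pressed by the fingers at once) (contact force between the fingers and cover_c3 above 2 N and contact force between the fingers and cover_c2 above 2 N).
It fails at once if the marked handle is pinched (both flats pressed by the fingers at once) (contact force between the fingers and marked_handle_c4 above 2 N and contact force between the fingers and marked_handle_c3 above 2 N).
It fails at once if the plain handle is moved (distance of plain_end from where it was at the start of the episode above 0.01 m).
It fails at once if a bystander is pushed, lifted or carried (distance of any of tin, bushing, mandrel, bench_block, flux_jar, ring_dish, graver from where it was at the start of the episode above 0.02 m).
It also fails if it takes over 48 s, if anything falls off the work surface, if the arm or the gripper's body presses on something with over 40 N, if the wrist force passes 120 N, or if a joint passes its speed limit or range.

ROBOT

A 6-joint arm with a two-finger parallel gripper is mounted at the origin on the work surface. World frame = base frame: x ahead of the robot, y to its left, z up, the work surface at z = 0. Lengths are in m, angles in rad, forces in N, time in s.
With the tool pointing down it reaches from about 0.375 to 0.825 m from the base axis. Payload 5.5 kg.
Tool frame: the origin (TCP) lies where the fingers leave the gripper's body, on its centre line; the fingertips stand 73 mm ahead of it and the grasp point (between the pads) lies bot.grip_depth ahead of it (bot.grip_depth is the distance from the TCP to the grasp point, in m); x points along the fingers, y is the direction in which the jaws open and shut, and the axes are right-handed (so a half turn about x gives the same grasp; the last joint's range is limited). The gripper opens to 85 mm and grips with 20 to 120 N. Pads are 22 mm wide; open, the fingers measure 114 mm over their backs; the gripper's body (76 mm by 85 mm) begins 54 mm behind the grasp point. The pads swing forward as they close: fully open they stand 13 mm farther back than shut.
Start: joints at [1.196, 0.314, -0.047, 1.21, 0, 1.571], TCP at [0.22, 0.558, 0.304] pointing down, gripper open.
Joint ranges: [-2.67, 2.67], [-0.69, 1.73], [-1.03, 1.25], [-2.08, 2.16], [-1.42, 1.45], [-3.14, 3.14]. Speed limits (rad/s): [2.39, 2.39, 3.01, 3.14, 3.14, 3.14].

INTERFACE

Orientations are given as [roll, pitch, yaw] about the fixed x, y, z axes, in that order (R = Rz(yaw) Ry(pitch) Rx(roll)).
In Python, from station import sense, grab_frame, camera_info, bot, cut_out, pinpoint gives the robot as it stands.
- The arm moves only by the tool servo_tool, never from a script. Its argument "commands" is a list of rows, each a list of 3 entries, a list of its own where there are three numbers: the shift along the tool's x, y, z in units of 100 mm (1.0 is 100 mm), then the turn, a rotation vector about the tool's x, y, z in units of 45 degrees (1.0 is 45 degrees), then the gripper's target within -1 to 1 (fully open at 1, half-way at 0, shut at -1). In form: [[[tx, ty, tz], [wx, wy, wz], fingers], ...]. A call has 1 to 5 rows; each row is the pose to reach, as a shift and turn from the pose commanded when the call began, along the tool's axes at that moment; what a row does not reach only later rows make up. A row lasts 1/12 s, in which the tool goes at most 41.7 mm and 7.16 degrees, less where a joint would pass 70% of its speed; a pose out of reach is approached as far as the arm can. A call with a number of a shift or a turn outside -1 to 1 is refused whole. A call with a gripper value outside its range is refused whole. The fingers move at their own pace and stop on an object; "newtons" is the grip in N (left out, the last holds). Time passes only in rows, so rows that repeat a pose let the fingers close. It gives the time, the measured TCP pose, the force and the opening at its end, in the units of the state.
- sense(): the state, without advancing time (a new reading comes with each control period).
- grab_frame(name): name is "scene" or "top"; returns (picture, depth): 384x512x3 uint8, blue, green, red; 384x512 float32, m along the optical axis (not along the pixel's ray), 0 where there is no reading.
- camera_info(name): a dict with "vfov" (degrees; the focal length in pixels is half the picture's height over the tangent of half this angle, whatever the lens; pixels are square), "cx", "cy" (the principal point, pixels), "R" (3x3) and "t" (3): a world point X has camera coordinates R X + t. Camera axes: x right, y down, z forward; pixel columns grow to the right and rows downward; lengths in m; the calibration is good to about 2 mm. A picture is of the moment at which its call begins. camera_info takes no time and is no camera call.
- bot.finish_job(): hands the job in, once; it reports no verdict.
Trained networks look in the newest picture that a camera, given by its name, has taken for a name from the list of things; names that differ only in an ending like _2 or _b are one class to them, and where a whole thing is asked for, a point or a joint stands for the part that bears it (a point fixed in the world has none). Each returns a list of dicts, best first, with "confidence" (0 to 1); they miss things now and then, are a little off and sometimes report something else, mostly with a low value. They report only what shows in the picture. A call takes as long as a camera call.
- cut_out(query, camera): "mask" (384x512 bool, what is visible of it).
- pinpoint(query, camera): "xyz" ([x, y, z] in m, in the coordinates of the camera as it stood for that picture, good to about 4 mm: a listed point, or the origin of a listed thing).
The state is a dict: "t": time; "joint_positions": joint angles; "qvel": joint speeds; "joint_efforts": joint torques, N m; "position": TCP position; "tcp_rot": TCP orientation; "force": force on the tool from outside, world axes, zero at the start; "moment": the same for the moment, N m; "finger_gap": finger opening in m.
Only numpy, scipy, OpenCV 4.12 (cv2) and the standard library are available. Lean on these libraries where they do the work, as an engineer would, in place of code of your own. Each camera call takes 0.05 s, during which the arm holds its last target.

## Working session

There is one attempt and no reset: what is moved stays moved. The work goes in short steps, Python scripts to look and compute and a tool call to move; the robot and the scene stay as the last step left them, time stands still between calls to the robot, and variables do not carry over. Pictures are saved under pics/ and viewed, and the job is handed in when it is done.

Besides the shell and the picture viewer there is one more tool, called after ">>>" as name(argument=value, ...) on one line, values as JSON. servo_tool: Moves the arm, as the interface text tells. Shifts and turns lie within -1 to 1; 1 stands for 100 mm of shift or 45 degrees of turn. Its arguments: {"type":"object","properties":{"commands":{"type":"array","items":{"type":"array"}},"newtons":{"type":"number"}},"required":["commands"]}

```bash
mkdir -p pics; python3 - <<'E'
from station import *
import cv2
s=sense();print({k:s[k] for k in('t','position','tcp_rot','force','finger_gap')},bot.grip_depth)
for n in('scene','top'):
    p,d=grab_frame(n);cv2.imwrite(f'pics/{n}0.png',p)
    c=camera_info(n);print(n,c)
    import numpy as np
    R=np.array(c['R']);t=np.array(c['t'])
    for q in('box','bay','cover_rib','tin','flux_jar','mandrel','bushing'):
        for r in pinpoint(q,n)[:1]:
            print(q,round(r['confidence'],2),(R.T@(np.array(r['xyz'])-t)).round(4))
E
```

```text
{'t': 0.0, 'position': array([0.219495  , 0.55792463, 0.30303579]), 'tcp_rot': array([-1.55390391,  1.56908391, -1.92867915]), 'force': array([-0.07037902, -0.14454913,  0.40517217]), 'finger_gap': 0.08515030718270598} 0.0539
scene {'vfov': 51.681494091514274, 'cx': 262.1144803166851, 'cy': 186.83667147082684, 'R': array([[ 0.46569276,  0.88491652, -0.00728095],
       [ 0.68186696, -0.36405679, -0.63444471],
       [-0.56408129,  0.29049167, -0.77293395]]), 't': array([-0.25911112, -0.36521053,  1.4603492 ])}
box 0.69 [0.5481 0.0567 0.0039]
cover_rib 0.95 [ 0.556  -0.0624  0.079 ]
flux_jar 0.83 [ 0.6513 -0.4501 -0.0031]
mandrel 0.89 [0.5742 0.4556 0.0015]
bushing 0.48 [0.6612 0.0469 0.0475]
top {'vfov': 56.762123034298114, 'cx': 256.0405968467911, 'cy': 195.2796316179781, 'R': array([[-0.01612818, -0.99974065, -0.01607812],
       [-0.99827212,  0.01700903, -0.05624474],
       [ 0.05650363,  0.01514321, -0.99828755]]), 't': array([0.01224403, 0.58308606, 1.23633433])}
box 0.77 [0.5443 0.0528 0.0023]
cover_rib 0.64 [ 0.5601 -0.0649  0.0772]
tin 0.47 [ 0.6661 -0.1369  0.0473]
flux_jar 0.7 [ 0.5602 -0.0653  0.0792]
mandrel 0.55 [0.6613 0.0415 0.0454]
bushing 0.39 [0.659  0.0412 0.045 ]
```

View pics/top0.png

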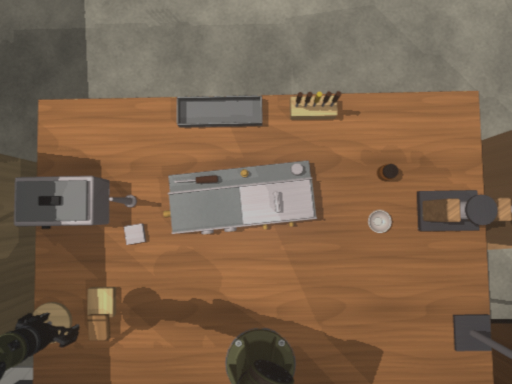

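View pics/scene0.png

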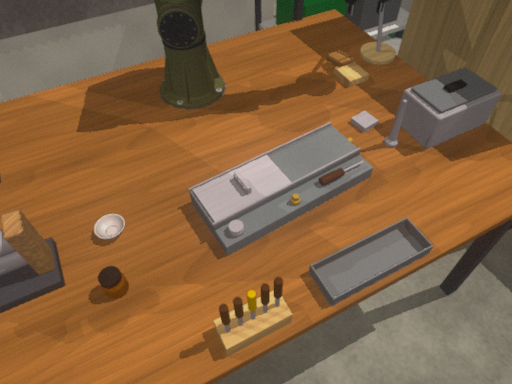

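The top view shows the box spanning columns 168–316, with the rib near (278,201), the tin near (297,168) and the bushing near (244,173). Next I'll fit the box pose from depth.

```bash
cat > h.py <<'E'
from station import *
import numpy as np, cv2
def cloud(n):
    p,d=grab_frame(n);c=camera_info(n);R=np.array(c['R']);t=np.array(c['t'])
    f=d.shape[0]/2/np.tan(np.radians(c['vfov']/2))
    v,u=np.mgrid[:d.shape[0],:d.shape[1]]
    P=np.stack([(u-c['cx'])/f*d,(v-c['cy'])/f*d,d],-1)
    return p,d,(P-t)@R
def proj(n,X):
    c=camera_info(n);Q=np.array(c['R'])@np.array(X)+np.array(c['t']);f=192/np.tan(np.radians(c['vfov']/2))
    return Q[0]/Q[2]*f+c['cx'],Q[1]/Q[2]*f+c['cy']
def pin(q,n):
    c=camera_info(n);R=np.array(c['R']);t=np.array(c['t'])
    return [(round(r['confidence'],2),(R.T@(np.array(r['xyz'])-t)).round(4)) for r in pinpoint(q,n)[:2]]
E
python3 - <<'E'
from h import *
for n in('top','scene'):
    p,d,W=cloud(n)
    roi=(W[...,0]>.42)&(W[...,0]<.75)&(W[...,1]>-.3)&(W[...,1]<.33)&(d>0)
    for lo,hi in((.052,.075),(.036,.075),(.076,.11)):
        m=roi&(W[...,2]>lo)&(W[...,2]<hi)
        k,l,st,_=cv2.connectedComponentsWithStats(m.astype(np.uint8))
        i=1+np.argmax(st[1:,4]);pts=W[l==i]
        print(n,lo,len(pts),np.median(pts,0).round(4),cv2.minAreaRect(pts[:,:2].astype(np.float32)))
    if n=='top':
        # zoom
        cv2.imwrite('pics/zoom1.png',cv2.resize(p[150:245,155:330],None,fx=4.5,fy=4.5,interpolation=cv2.INTER_CUBIC))
    print(pin('bay',n),pin('marked_end',n),pin('graver',n))
E
```

```text
top 0.052 5889 [0.5464 0.0541 0.065 ] ((0.5434074997901917, 0.04952053725719452), (0.1559295952320099, 0.49129050970077515), 5.666909694671631)
top 0.036 8374 [0.5747 0.0576 0.0627] ((0.5707388520240784, 0.06618329882621765), (0.2152220606803894, 0.5184995532035828), 5.071659088134766)
top 0.076 103 [ 0.5588 -0.0671  0.092 ] ((0.5575705170631409, -0.06669550389051437), (0.06982499361038208, 0.015839330852031708), 5.436274528503418)
[] [] [(0.63, array([0.6374, 0.2072, 0.0433]))]
scene 0.052 6906 [0.5555 0.0313 0.0646] ((0.5485034584999084, 0.0566980242729187), (0.14546209573745728, 0.4925677478313446), 5.181480884552002)
scene 0.036 10759 [0.5964 0.0318 0.0609] ((0.5782676935195923, 0.07305878400802612), (0.20768003165721893, 0.5200726389884949), 5.169997692108154)
scene 0.076 162 [ 0.5641 -0.0634  0.0897] ((0.5607725977897644, -0.061047837138175964), (0.06981316953897476, 0.017916129902005196), 4.960113525390625)
[] [(0.66, array([0.641 , 0.2139, 0.0468]))] [(0.86, array([0.639 , 0.2123, 0.0471]))]
```

View pics/zoom1.png

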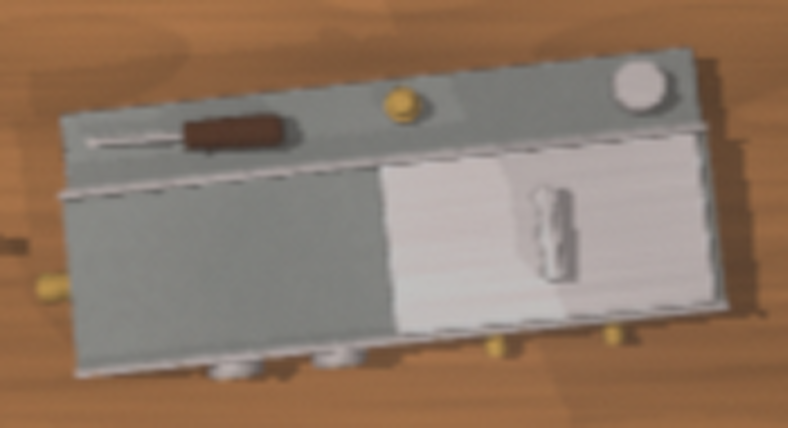

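```bash
cat >> h.py <<'E'
from scipy.spatial.transform import Rotation as Ro
YAW=0.091;C=np.array([.546,.054])
def b2w(x,y): 
    c,s=np.cos(YAW),np.sin(YAW);return C+[c*x-s*y,s*x+c*y]
def w2b(p):
    c,s=np.cos(YAW),np.sin(YAW);d=np.array(p)[:2]-C;return np.array([c*d[0]+s*d[1],-s*d[0]+c*d[1]])
def Rt(phi):
    x=np.array([0,0,-1.]);y=np.array([np.cos(phi),np.sin(phi),0]);return np.stack([x,y,np.cross(x,y)],1)
def cmd(pos,phi,show=True):
    s=sense();R=Ro.from_euler('xyz',s['tcp_rot']).as_matrix()
    t=R.T@(np.array(pos)-s['position'])/.1
    w=Ro.from_matrix(R.T@Rt(phi)).as_rotvec()/np.radians(45)
    print('t',t.round(3),'w',w.round(3));return t,w
def st():
    s=sense();print(round(s['t'],2),s['position'].round(4),'box',w2b(s['position']).round(4),'F',s['force'].round(1),'gap',round(s['finger_gap'],4),'j',s['joint_positions'].round(2))
E
python3 - <<'E'
from h import *
st();s=sense();print(Ro.from_euler('xyz',s['tcp_rot']).as_matrix().round(3))
for phi in(YAW,YAW+np.pi,YAW-np.pi/2,YAW+np.pi/2):
    print(phi);cmd([*b2w(0,-.16),.3],phi)
E
```

```text
1.2 [0.2197 0.5584 0.3039] box [-0.2792  0.5319] F [0.4 0.  0.2] gap 0.0855 j [ 1.2   0.31 -0.05  1.21 -0.    1.57]
[[ 0.     0.366  0.931]
 [ 0.     0.931 -0.366]
 [-1.     0.     0.   ]]
0.091
t [ 0.039 -4.928  5.602] w [ 1.407 -0.    -0.   ]
3.2325926535897933
t [ 0.039 -4.928  5.602] w [-2.593  0.    -0.   ]
-1.4797963267948966
t [ 0.039 -4.928  5.602] w [ 3.407 -0.    -0.   ]
1.6617963267948965
t [ 0.039 -4.928  5.602] w [-0.593  0.    -0.   ]
```

>>> servo_tool(commands=[[[0,-0.88,1.0],[0.7,0,0],-1],[[0,-0.88,1.0],[0.7,0,0],-1],[[0,-0.88,1.0],[0.7,0,0],-1],[[0,-0.88,1.0],[0.7,0,0],-1],[[0,-0.88,1.0],[0.7,0,0],-1]], newtons=30)

```text
t: 1.62
position: [0.2816, 0.4372, 0.3042]
tcp_rot: [0.036, 1.57, -0.897]
force: [-0.3, 0.1, 0.8]
finger_gap: 0.0256
```

```bash
python3 - <<'E'
from h import *
st();cmd([*b2w(0,-.16),.3],YAW)
E
```

```text
1.62 [0.2816 0.4372 0.3042] box [-0.2284  0.4057] F [-0.3  0.1  0.8] gap 0.0256 j [ 1.    0.16 -0.24  1.17 -0.    1.93]
t [ 0.047 -0.986  6.02 ] w [ 0.695  0.001 -0.   ]
```

>>> servo_tool(commands=[[[0,-0.2,1.0],[0.7,0,0],-1],[[0,-0.2,1.0],[0.7,0,0],-1],[[0,-0.2,1.0],[0.7,0,0],-1],[[0,-0.2,1.0],[0.7,0,0],-1],[[0,-0.2,1.0],[0.7,0,0],-1]])

```text
t: 2.03
position: [0.3254, 0.3467, 0.3042]
tcp_rot: [2.193, 1.57, 0.71]
force: [-0.6, -0.6, -0.3]
finger_gap: 0.0001
```

```bash
python3 - <<'E'
from h import *
st();cmd([*b2w(0,-.16),.3],YAW)
E
```

```text
2.03 [0.3254 0.3467 0.3042] box [-0.1931  0.3115] F [-0.6 -0.6 -0.3] gap 0.0001 j [ 0.82  0.08 -0.34  1.16 -0.    2.3 ]
t [0.041 1.945 4.71 ] w [-0.004 -0.    -0.001]
```

>>> servo_tool(commands=[[[0,0.42,1.0],[0,0,0],-1],[[0,0.42,1.0],[0,0,0],-1],[[0,0.42,1.0],[0,0,0],-1]])

```text
t: 2.28
position: [0.3768, 0.2504, 0.3041]
tcp_rot: [0.586, 1.57, -0.888]
force: [-0.3, -0.2, -0.9]
finger_gap: -0.0003
```

>>> servo_tool(commands=[[[0,0.42,1.0],[0,0,0],-1],[[0,0.42,1.0],[0,0,0],-1],[[0,0.42,1.0],[0,0,0],-1]])

```text
t: 2.53
position: [0.4287, 0.1542, 0.3042]
tcp_rot: [0.837, 1.569, -0.639]
force: [-0.3, 0.5, -0.3]
finger_gap: 0.0001
```

>>> servo_tool(commands=[[[0,0.42,1.0],[0,0,0],-1],[[0,0.42,1.0],[0,0,0],-1],[[0,0.42,1.0],[0,0,0],-1]])

```text
t: 2.78
position: [0.4804, 0.0585, 0.3042]
tcp_rot: [0.846, 1.569, -0.63]
force: [-0.1, -0.1, -1.3]
finger_gap: 0.0004
```

>>> servo_tool(commands=[[[0,0.42,1.0],[0,0,0],-1],[[0,0.42,1.0],[0,0,0],-1],[[0,0.42,1.0],[0,0,0],-1]])

```text
t: 3.03
position: [0.5319, -0.0373, 0.304]
tcp_rot: [0.708, 1.569, -0.769]
force: [-0.2, 1.4, -0.0]
finger_gap: -0.0004
```

```bash
python3 - <<'E'
from h import *
st();cmd([*b2w(0,-.165),.18],YAW)
E
```

```text
3.03 [ 0.5319 -0.0373  0.304 ] box [-0.0223 -0.0896] F [-0.2  1.4 -0. ] gap -0.0004 j [-0.07  0.19 -0.21  1.17 -0.    1.41]
t [1.241 0.219 0.753] w [ 0.004  0.002 -0.001]
```

>>> servo_tool(commands=[[[0.2,0.22,0.75],[0,0,0],-1],[[0.9,0.22,0.75],[0,0,0],-1],[[0.9,0.22,0.75],[0,0,0],-1],[[0.9,0.22,0.75],[0,0,0],-1]])

```text
t: 3.37
position: [0.5572, -0.1086, 0.2078]
tcp_rot: [-1.734, 1.563, 3.072]
force: [-2.8, 0.1, -0.6]
finger_gap: 0.0004
```

```bash
python3 - <<'E'
from h import *
st();cmd([*b2w(0,-.165),.148],YAW)
p,d,W=cloud('scene')
cv2.imwrite('pics/s2.png',cv2.resize(p[110:260,150:400],None,fx=3,fy=3,interpolation=cv2.INTER_CUBIC))
E
```

```text
3.37 [ 0.5572 -0.1086  0.2078] box [-0.0037 -0.163 ] F [-2.8  0.1 -0.6] gap 0.0004 j [-0.19  0.31 -0.27  0.99 -0.    1.29]
t [0.597 0.041 0.021] w [ 0.003 -0.002  0.01 ]
```

View pics/s2.png

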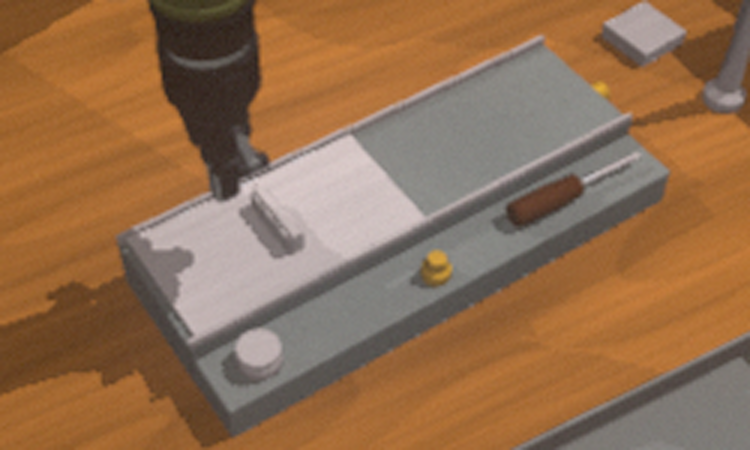

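The closed fingertips show at about (222,193) in the zoomed view, just right of the rib. I'll measure the tip height before descending.

```bash
python3 - <<'E'
from h import *
p,d,W=cloud('scene')
s=sense()['position']
m=(np.hypot(W[...,0]-s[0],W[...,1]-s[1])<.035)&(W[...,2]>.1)&(W[...,2]<.17)&(d>0)
v,u=np.where(m);q=W[m];o=np.argsort(q[:,2])[:8];print(m.sum());print(np.c_[u[o],v[o],q[o].round(3)])
i=q[:,2]<.15
print([ w2b(x).round(3) for x in (q[i].min(0),q[i].max(0))])
st()
E
```

```text
62
[[ 2.24e+02  1.76e+02  5.65e-01 -1.12e-01  1.39e-01]
 [ 2.24e+02  1.75e+02  5.63e-01 -1.11e-01  1.40e-01]
 [ 2.23e+02  1.75e+02  5.62e-01 -1.14e-01  1.41e-01]
 [ 2.21e+02  1.73e+02  5.55e-01 -1.16e-01  1.42e-01]
 [ 2.24e+02  1.74e+02  5.64e-01 -1.11e-01  1.45e-01]
 [ 2.30e+02  1.73e+02  5.68e-01 -9.60e-02  1.45e-01]
 [ 2.22e+02  1.73e+02  5.59e-01 -1.14e-01  1.45e-01]
 [ 2.26e+02  1.75e+02  5.70e-01 -1.08e-01  1.45e-01]]
[array([-0.012, -0.169]), array([ 0.011, -0.15 ])]
3.47 [ 0.5581 -0.1067  0.2122] box [-0.0025 -0.1611] F [-0.   1.3  0.4] gap -0.0001 j [-0.19  0.31 -0.27  1.    0.    1.29]
```

>>> servo_tool(commands=[[[0.63,0,0],[0,0,0],-1],[[0.63,0,0],[0,0,0],-1],[[0.63,0,0],[0,0,0],-1]])

```text
t: 3.72
position: [0.5577, -0.105, 0.149]
tcp_rot: [-1.946, 1.566, 2.864]
force: [-2.0, -0.1, -0.1]
finger_gap: 0.0003
```

```bash
python3 - <<'E'
from h import *
st();cmd([*b2w(0,-.1),.149],YAW)
E
```

```text
3.72 [ 0.5577 -0.105   0.149 ] box [-0.0028 -0.1594] F [-2.  -0.1 -0.1] gap 0.0003 j [-0.19  0.36 -0.35  0.86  0.    1.29]
t [ 0.001  0.032 -0.594] w [ 0.009 -0.002  0.005]
```

>>> servo_tool(commands=[[[0,0.01,-0.08],[0,0,0],-1],[[0,0.01,-0.16],[0,0,0],-1],[[0,0.02,-0.28],[0,0,0],-1],[[0,0.02,-0.42],[0,0,0],-1],[[0,0.03,-0.58],[0,0,0],-1]])

```text
t: 4.13
position: [0.558, -0.0477, 0.153]
tcp_rot: [0.998, 1.567, -0.476]
force: [-0.6, -3.3, 1.9]
finger_gap: 0.0002
```

```bash
python3 - <<'E'
from h import *
st();cmd([*b2w(0,.1),.149],YAW)
E
```

```text
4.13 [ 0.558  -0.0477  0.153 ] box [ 0.0028 -0.1024] F [-0.6 -3.3  1.9] gap 0.0002 j [-0.08  0.34 -0.37  0.86 -0.    1.39]
t [ 0.036 -0.017 -2.024] w [ 0.007  0.003 -0.004]
```

>>> servo_tool(commands=[[[0.03,-0.01,-0.2],[0,0,0],-1],[[0.03,-0.01,-0.4],[0,0,0],-1],[[0.03,-0.01,-0.6],[0,0,0],-1],[[0.03,-0.01,-0.78],[0,0,0],-1],[[0.03,-0.01,-0.94],[0,0,0],-1]])

```text
t: 4.55
position: [0.548, 0.0471, 0.1496]
tcp_rot: [1.304, 1.567, -0.169]
force: [2.8, -3.1, -1.0]
finger_gap: 0.0001
```

>>> servo_tool(commands=[[[0,0,-0.15],[0,0,0],-1],[[0,0,-0.3],[0,0,0],-1],[[0,0,-0.45],[0,0,0],-1],[[0,0,-0.6],[0,0,0],-1],[[0,0,-0.7],[0,0,0],-1]])

```text
t: 4.97
position: [0.5409, 0.1169, 0.1495]
tcp_rot: [1.536, 1.567, 0.063]
force: [2.1, -3.1, 2.3]
finger_gap: -0.0004
```

```bash
python3 - <<'E'
from h import *
st();cmd([*b2w(0,.1),.149],YAW)
E
```

```text
4.97 [0.5409 0.1169 0.1495] box [0.0007 0.0631] F [ 2.1 -3.1  2.3] gap -0.0004 j [ 0.21  0.34 -0.39  0.84 -0.    1.69]
t [ 0.005 -0.004 -0.369] w [ 0.009  0.    -0.004]
```

>>> servo_tool(commands=[[[0,0,-0.08],[0,0,0],-1],[[0,0,-0.16],[0,0,0],-1],[[0,0,-0.22],[0,0,0],-1],[[0,0,-0.27],[0,0,0],-1],[[0,0,-0.3],[0,0,0],-1]])

```text
t: 5.38
position: [0.5372, 0.1449, 0.1479]
tcp_rot: [-1.306, 1.571, -2.781]
force: [1.5, -2.2, 2.4]
finger_gap: 0.0001
```

>>> servo_tool(commands=[[[0,0,-0.03],[0,0,0],-1],[[0,0,-0.05],[0,0,0],-1],[[0,0,-0.07],[0,0,0],-1]])

```text
t: 5.63
position: [0.5367, 0.1493, 0.1478]
tcp_rot: [-0.042, 1.565, -1.518]
force: [1.4, -13.8, 5.0]
finger_gap: 0.0
```

```bash
python3 - <<'E'
from h import *
st()
E
```

```text
5.63 [0.5367 0.1493 0.1478] box [-0.0006  0.0958] F [  1.4 -13.8   5. ] gap 0.0 j [ 0.27  0.35 -0.38  0.85 -0.01  1.75]
```

Force rose to 13.8 N, so the cover is at its stop. I'll back off, lift and look.

>>> servo_tool(commands=[[[0,0,0.15],[0,0,0],-1],[[-0.4,0,0.15],[0,0,0],-1],[[-0.8,0,0.15],[0,0,0],-1],[[-0.8,0,0.15],[0,0,0],-1]])

```text
t: 5.97
position: [0.5411, 0.1374, 0.2347]
tcp_rot: [1.908, 1.562, 0.433]
force: [1.7, 0.9, 1.2]
finger_gap: -0.0
```

```bash
python3 - <<'E'
from h import *
st()
p,d,W=cloud('top')
cv2.imwrite('pics/t3.png',cv2.resize(p[155:240,230:330],None,fx=7,fy=7,interpolation=cv2.INTER_CUBIC))
for n in('top','scene'):
    if n=='scene':
        p,d,W=cloud(n);cv2.imwrite('pics/s3.png',cv2.resize(p[130:250,180:320],None,fx=5,fy=5,interpolation=cv2.INTER_CUBIC))
    for q in('bay','marked_end','marked_pivot','plain_end','cover_rib'):
        r=pin(q,n);print(n,q,r,[w2b(a[1]).round(3) for a in r])
E
```

```text
5.97 [0.5411 0.1374 0.2347] box [0.0027 0.0835] F [1.7 0.9 1.2] gap -0.0 j [ 0.25  0.27 -0.27  1.02  0.    1.72]
top bay [(0.64, array([ 0.5559, -0.0726,  0.0102]))] [array([-0.002, -0.127])]
top marked_end [(0.45, array([ 0.5474, -0.0157,  0.0477]))] [array([-0.005, -0.07 ])]
top marked_pivot [(0.44, array([ 0.5842, -0.0144,  0.0475]))] [array([ 0.032, -0.072])]
top plain_end [(0.51, array([ 0.5483, -0.1098,  0.0421]))] [array([-0.013, -0.163])]
top cover_rib [(0.89, array([0.5381, 0.162 , 0.0793]))] [array([0.002, 0.108])]
scene bay [(0.96, array([ 0.5587, -0.0658,  0.0099]))] [array([ 0.002, -0.12 ])]
scene marked_end [(0.62, array([ 0.5439, -0.0151,  0.0464]))] [array([-0.008, -0.069])]
scene marked_pivot [(0.74, array([ 0.5844, -0.0173,  0.041 ]))] [array([ 0.032, -0.074])]
scene plain_end [(0.68, array([ 0.5523, -0.1063,  0.0419])), (0.57, array([ 0.544 , -0.014 ,  0.0479]))] [array([-0.008, -0.16 ]), array([-0.008, -0.068])]
scene cover_rib [(0.7, array([0.5341, 0.1719, 0.0774]))] [array([-0.001,  0.118])]
```

View pics/t3.png

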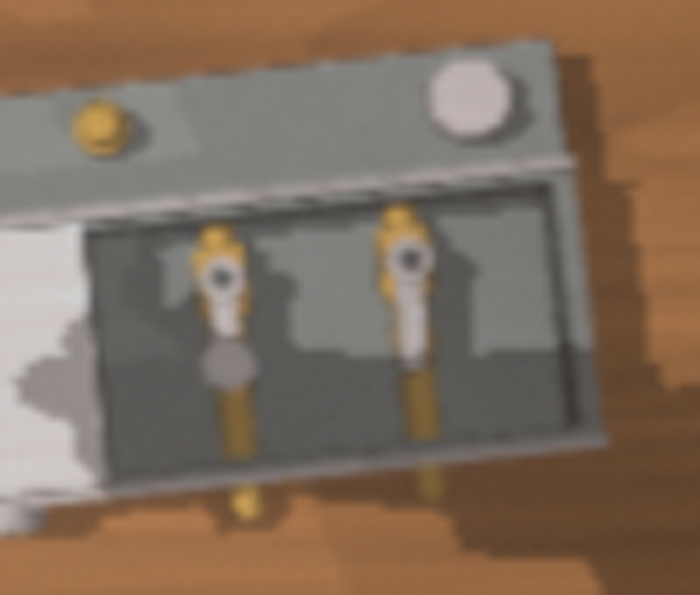

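View pics/s3.png

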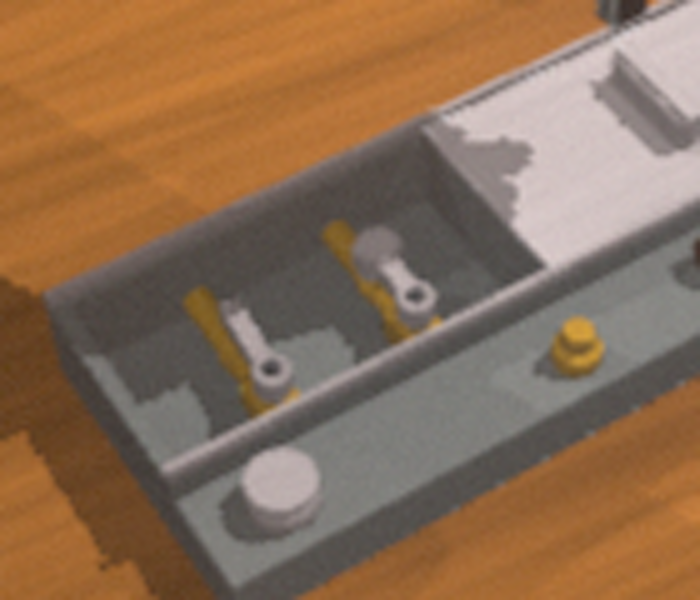

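The marked valve is the left one (disc near (228,362) in the top zoom), with its pivot at box y −70. The plain bar is on the right. I'll enter between them, right of the disc.

>>> servo_tool(commands=[[[0,-0.1,0.98],[0,0,0],-1],[[0,-0.1,0.98],[0,0,0],-1],[[0,-0.1,0.98],[0,0,0],-1]])

```text
t: 6.82
position: [0.5372, 0.0348, 0.2277]
tcp_rot: [-0.317, 1.569, -1.793]
force: [0.5, -0.1, -0.0]
finger_gap: -0.0001
```

>>> servo_tool(commands=[[[0,-0.1,0.98],[0,0,0],-1],[[0,-0.1,0.98],[0,0,0],-1],[[0.3,-0.1,0.98],[0,0,0],-1],[[0.5,-0.1,0.98],[0,0,0],-1],[[0.5,-0.1,0.98],[0,0,0],-1]])

```text
t: 7.23
position: [0.5344, -0.0615, 0.1742]
tcp_rot: [-1.796, 1.565, 3.01]
force: [-0.8, 0.9, -0.7]
finger_gap: -0.0001
```

```bash
python3 - <<'E'
from h import *
st();cmd([*b2w(-.018,-.113),.112],YAW)
E
```

```text
7.23 [ 0.5344 -0.0615  0.1742] box [-0.0221 -0.114 ] F [-0.8  0.9 -0.7] gap -0.0001 j [-0.11  0.29 -0.39  0.9   0.    1.36]
t [ 0.621  0.045 -0.009] w [ 0.004 -0.002  0.008]
```

>>> servo_tool(commands=[[[0.3,0.04,0],[0,0,0],-1],[[0.62,0.04,0],[0,0,0],-1],[[0.62,0.04,0],[0,0,0],-1],[[0.62,0.04,0],[0,0,0],-1]])

```text
t: 7.57
position: [0.5398, -0.0594, 0.1155]
tcp_rot: [-1.798, 1.567, 3.012]
force: [-0.7, -0.7, 0.3]
finger_gap: 0.0002
```

```bash
python3 - <<'E'
from h import *
st();cmd([*b2w(-.022,-.060),.112],YAW)
p,d,W=cloud('scene');cv2.imwrite('pics/s4.png',cv2.resize(p[130:250,180:320],None,fx=5,fy=5,interpolation=cv2.INTER_CUBIC))
E
```

```text
7.57 [ 0.5398 -0.0594  0.1155] box [-0.0165 -0.1124] F [-0.7 -0.7  0.3] gap 0.0002 j [-0.11  0.36 -0.44  0.77  0.    1.36]
t [ 0.036 -0.052 -0.524] w [ 0.008 -0.001  0.005]
```

View pics/s4.png

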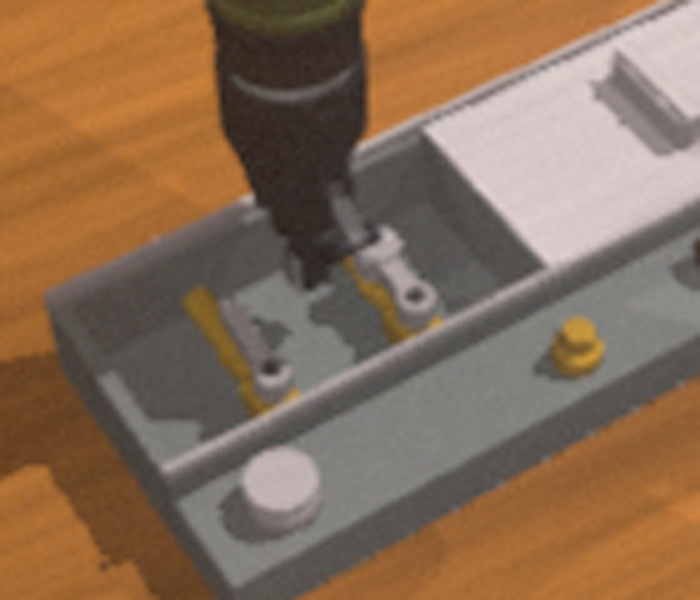

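Fingertips at (315,280) stand between the plain bar and the disc, clear of both. Pushing.

>>> servo_tool(commands=[[[0.02,-0.01,-0.08],[0,0,0],-1],[[0.02,-0.02,-0.16],[0,0,0],-1],[[0.02,-0.03,-0.24],[0,0,0],-1],[[0.02,-0.04,-0.32],[0,0,0],-1],[[0.02,-0.05,-0.4],[0,0,0],-1]])

```text
t: 8.03
position: [0.5329, -0.0203, 0.115]
tcp_rot: [0.923, 1.568, -0.552]
force: [0.4, -3.3, 0.6]
finger_gap: 0.0002
```

```bash
python3 - <<'E'
from h import *
st();cmd([*b2w(-.0235,-.060),.112],YAW)
E
```

```text
8.03 [ 0.5329 -0.0203  0.115 ] box [-0.0198 -0.0728] F [ 0.4 -3.3  0.6] gap 0.0002 j [-0.04  0.34 -0.47  0.75 -0.    1.44]
t [ 0.03  -0.037 -0.128] w [ 0.007  0.002 -0.003]
```

>>> servo_tool(commands=[[[0.01,-0.03,-0.06],[0,0,0],-1],[[0.01,-0.03,-0.12],[0,0,0],-1],[[0.01,0.0,-0.17],[0,0,0],-1],[[0.01,0.03,-0.22],[0,0,0],-1],[[0.01,0.08,-0.26],[0,0,0],-1]])

```text
t: 8.45
position: [0.5362, 0.0069, 0.1123]
tcp_rot: [-2.014, 1.567, 2.795]
force: [-5.7, -0.2, 1.4]
finger_gap: -0.0001
```

```bash
python3 - <<'E'
from h import *
st();cmd([*b2w(.0025,-.034),.113],YAW)
p,d,W=cloud('scene');cv2.imwrite('pics/s5.png',cv2.resize(p[130:250,180:320],None,fx=5,fy=5,interpolation=cv2.INTER_CUBIC))
E
```

```text
8.45 [0.5362 0.0069 0.1123] box [-0.014 -0.046] F [-5.7 -0.2  1.4] gap -0.0001 j [ 0.01  0.35 -0.46  0.76  0.    1.49]
t [-0.007  0.166 -0.119] w [ 0.008 -0.002  0.004]
```

View pics/s5.png

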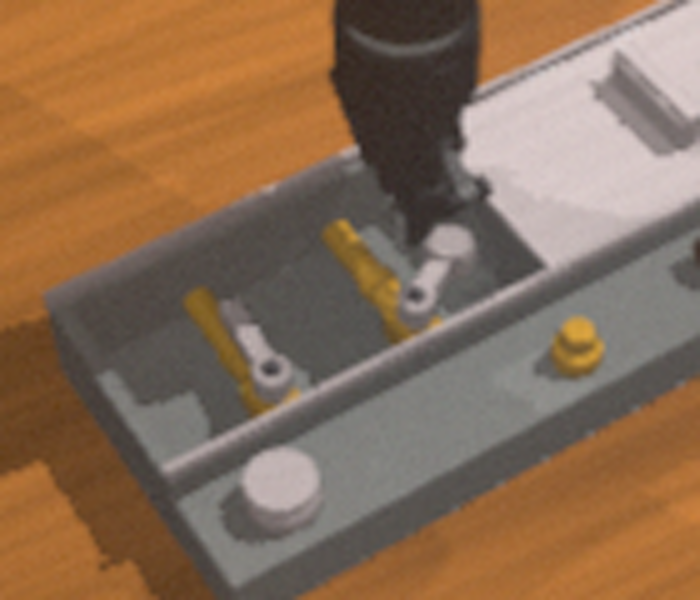

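The handle is about two-thirds shut, with the disc at (450,243) and the tips behind it. Continuing to the stop.

>>> servo_tool(commands=[[[0,0.05,-0.04],[0,0,0],-1],[[0,0.1,-0.07],[0,0,0],-1],[[0,0.14,-0.09],[0,0,0],-1],[[0,0.17,-0.11],[0,0,0],-1]])

```text
t: 8.83
position: [0.5528, 0.0194, 0.1121]
tcp_rot: [-2.196, 1.568, 2.614]
force: [-3.7, -0.7, -0.1]
finger_gap: -0.0001
```

```bash
python3 - <<'E'
from h import *
st()
E
```

```text
8.83 [0.5528 0.0194 0.1121] box [ 0.0036 -0.0351] F [-3.7 -0.7 -0.1] gap -0.0001 j [ 0.03  0.38 -0.42  0.77  0.    1.51]
```

Still at friction level, not yet at the stop.

>>> servo_tool(commands=[[[0,0.02,-0.01],[0,0,0],-1],[[0,0.04,-0.02],[0,0,0],-1],[[0,0.05,-0.02],[0,0,0],-1]])

```text
t: 9.08
position: [0.5553, 0.0205, 0.1118]
tcp_rot: [-1.458, 1.564, -2.932]
force: [-12.9, -2.0, 5.9]
finger_gap: -0.0001
```

```bash
python3 - <<'E'
from h import *
st()
E
```

```text
9.08 [0.5553 0.0205 0.1118] box [ 0.0062 -0.0342] F [-12.9  -2.    5.9] gap -0.0001 j [ 0.04  0.39 -0.41  0.78 -0.    1.51]
```

The stop is felt at 12.9 N. Hold briefly, back off, lift.

>>> servo_tool(commands=[[[0,0,0],[0,0,0],-1],[[0,0,0],[0,0,0],-1],[[0,0,0],[0,0,0],-1],[[0,-0.12,0.02],[0,0,0],-1],[[0,-0.18,0.02],[0,0,0],-1]])

```text
t: 9.5
position: [0.5406, 0.017, 0.1129]
tcp_rot: [1.647, 1.57, 0.172]
force: [-0.1, 0.1, 1.1]
finger_gap: -0.0001
```

>>> servo_tool(commands=[[[-0.4,0,0],[0,0,0],-1],[[-0.8,0,0],[0,0,0],-1],[[-1,0,0],[0,0,0],-1],[[-1,-0.6,0],[0,0,0],-1],[[-1,-0.6,0],[0,0,0],-1]])

```text
t: 9.92
position: [0.4808, 0.0114, 0.2148]
tcp_rot: [1.546, 1.567, 0.071]
force: [-0.8, 0.9, -0.9]
finger_gap: -0.0
```

```bash
python3 - <<'E'
from h import *
st()
for n in('top','scene'):
    p,d,W=cloud(n)
    if n=='scene': cv2.imwrite('pics/s6.png',cv2.resize(p[110:260,150:400],None,fx=3.2,fy=3.2,interpolation=cv2.INTER_CUBIC))
    else: cv2.imwrite('pics/t6.png',cv2.resize(p[150:245,155:330],None,fx=4.5,fy=4.5,interpolation=cv2.INTER_CUBIC))
    for q in('marked_end','plain_end','cover_rib'):
        r=pin(q,n);print(n,q,r,[w2b(a[1]).round(3) for a in r])
E
```

```text
9.92 [0.4808 0.0114 0.2148] box [-0.0688 -0.0365] F [-0.8  0.9 -0.9] gap -0.0 j [ 0.02  0.15 -0.47  0.95  0.    1.5 ]
top marked_end [(0.63, array([0.5833, 0.0262, 0.0456]))] [array([ 0.035, -0.031])]
top plain_end [(0.61, array([ 0.5474, -0.1097,  0.043 ]))] [array([-0.013, -0.163])]
top cover_rib [(0.66, array([0.5411, 0.1662, 0.0838]))] [array([0.005, 0.112])]
scene marked_end [(0.52, array([0.5818, 0.0325, 0.0489]))] [array([ 0.034, -0.025])]
scene plain_end [(0.61, array([ 0.551 , -0.1057,  0.0434])), (0.27, array([ 6.534e-01, -4.498e-01,  1.000e-04]))] [array([-0.01 , -0.159]), array([ 0.061, -0.511])]
scene cover_rib [(0.62, array([0.5366, 0.1704, 0.0777])), (0.42, array([ 0.5496, -0.1068,  0.0449]))] [array([0.001, 0.117]), array([-0.011, -0.16 ])]
```

View pics/s6.png

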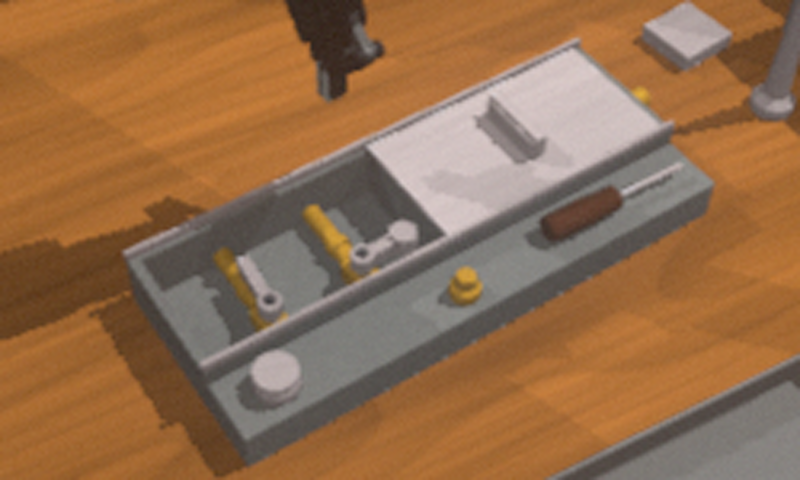

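View pics/t6.png

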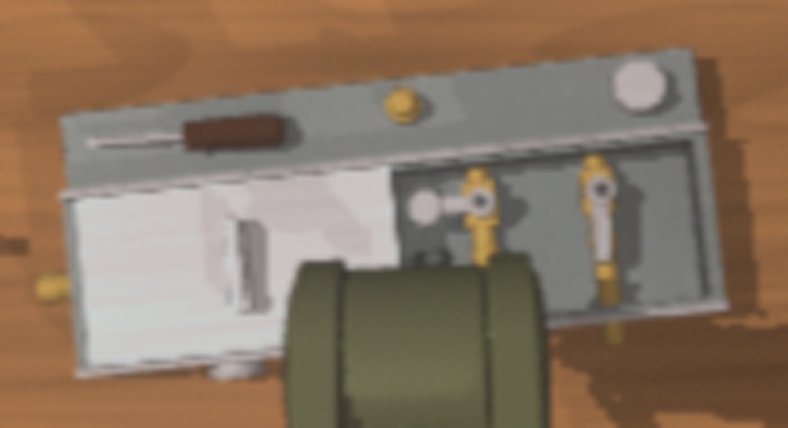

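Cover at the left end, and the disc is across its pipe at (425,207), about 42 mm left of its hub. The plain bar and bystanders are where they were. Handing in.

```bash
python3 - <<'E'
from h import *
st();print(bot.finish_job())
E
```

```text
10.32 [0.482  0.0115 0.2129] box [-0.0676 -0.0365] F [-0.  -0.8 -0.1] gap 0.0001 j [ 0.02  0.15 -0.47  0.95  0.    1.5 ]
the job is handed in; nothing more can be done
None
```

I slid the cover left to its stop and pushed the disc-ended handle shut to its stop, using closed fingers throughout so that nothing was pinched. I handed the job in at about 10.3 s; the hand-in gives no verdict.

**Cover:** the push force rose to about 14 N at the stop. The rib then measured at box y 0.112 m (top camera) and 0.117 m (scene camera), which matches full travel.

**Marked handle:** the push force rose to about 13 N at the stop. The last images put the disc end at box (0.034, −0.028) m, against the expected (0.030, −0.028). In the top picture the handle lies across its pipe.

**Plain handle and bystanders:** the plain handle's end measured within about 2 mm of its position before the handle was pushed. The tin, bushing and graver look unmoved in the last pictures. I only glanced at the mandrel and bench block there, and did not check the flux jar and ring dish at the end, but the arm never went near them.

**Disagreements:** the two cameras differed by about 5 mm, within calibration and network error. The detectors also gave a few false detections, which I ignored. No check failed, and the robot was touching nothing at hand-in.

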